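# Tighten the dividing-head chuck with its square key

### The job

The shaft in the dividing head is still slack in its chuck. Take the chuck key that fits (the larger of the two T-handled keys) out of the wooden key block, push it fully home in the square socket on top of the chuck and turn it clockwise, seen from above, until the jaws are tight on the shaft and it will turn no further. A key is never left in a chuck: take it out again, stand it back in the empty hole of the key block, fully down, let go of it, and leave everything else on the bench where it is.

Things in the scene. Friction and masses are not known exactly. Their poses are not given: they have to be found in the camera images.
- key: The larger T-handled chuck key, dark steel, 0.17 to 0.34 kg. Origin: centre of the flat lower end of its square; +z up the shank, +x along the cross bar. Square 10 mm, 20 mm long, sides parallel to x and y, foot bevelled 1.5 mm; above it a round collar 26 mm across (z = 20 mm, tapering by 28 mm) and a shank 14 mm thick. Any of the square's four quarter turns fits the socket.
- key_bar (a point): Middle of the key's cross bar, on the shank's axis, 85 mm above the key's lower end. The bar is round, 14 mm thick, 100 mm long, along this point's x; bar and shank are equally thick, so it can be pinched here from above across the bar. The key starts upright in one hole of the key block, its collar resting on the block: lower end 20 mm below the block's top, bar axis 110 mm above the bench.
- smallkey: A smaller chuck key of the same pattern, for another chuck, upright in the other hole of the key block; square 7 mm (too small: it spins in this socket), bar 10 mm thick, 66 mm long, its axis 95 mm above the bench. Leave it in its hole. Origin at the lower end of its square, +z up, +x along the bar.
- keyblock: Fixed hardwood block, 64 mm (x) by 160 mm (y), 45 mm high, with two upright round holes 17.5 mm across and 36 mm deep, 90 mm apart along y. Origin at the centre of its underside.
- hole_a (a point): Centre of the mouth of the hole on the -y side of the key block, on its top face; +z up. Which key stands in which hole varies.
- hole_b (a point): Centre of the mouth of the hole on the +y side of the key block, on its top face; +z up.
- fixture: Fixed dividing head on a base plate 140 (x) by 450 mm (y -237 to 213). Origin on the bench below the socket; spindle axis along y, 105 mm up. Three-jaw chuck 130 mm across, y -30 to 30, top at 170 mm; jaws, shaft and tailstock to -y (below 155 mm), head to +y (below 160 mm), a crank out to x = 107 mm at y = 112 mm. Spindle locked.
- socket (a point): Centre of the mouth of the square socket, 167 mm above the bench, on the pinion's face, 3 mm deep in a round bore 31 mm across on top of the chuck; +z up. 11.6 mm square, 22 mm deep, mouth bevelled 1 to 2 mm, sides parallel to this point's x and y, which turn with the pinion. Fully home, the key's collar rests here, its lower end 20 mm below. Play about 10 degrees each way.
- pinion (a joint): Angle of the pinion in rad, growing clockwise seen from above. It starts between 0.2 and 0.7 (jaws slack) and stops hard at 1.40, where the jaws are tight on the shaft. It needs about 0.1 N m to turn and stays where it is left. The jaws close 1.5 mm per rad.
- insertbox: Flat box of cutting inserts, 46 by 62 by 20 mm, lying beyond the key block. Bystander. Origin at the centre of its underside.
- micrometer: Micrometer lying on the robot's side of the key block, about 135 mm long and 16 mm high. Bystander. Origin on the bench inside its bow.
- caliper: Digital caliper 235 mm long and 13 mm high, lying on the robot's side of the dividing head. Bystander. Origin at the middle of its beam, underneath.
- colletholder: Dark round collet holder standing on its shank, 50 mm across, 101 mm high, at the +y end of the dividing head. Bystander. Origin at the centre of its foot.
- mallet: Soft-faced mallet, 260 mm long and 35 mm high, lying beyond the key block. Bystander. Origin under the middle of its handle.
- vblock: Steel V-block 60 by 44 by about 40 mm, on the far side of the dividing head. Bystander. Origin at the centre of its underside.
Things that resemble listed ones, but are neither listed nor needed, are in the scene too. What is shaped like the key but orange is not meant.

How it is judged:
By the outcome, as a careful person would: the job done as asked, in the order asked, and still so for the second after the job is handed in, with the robot touching nothing.
It also fails if it takes over 48 s, if anything falls off the work surface, if the arm or the gripper's body presses on something with over 40 N, if the wrist force passes 120 N, or if a joint passes its speed limit or range.

### The arm

A 6-joint arm with a two-finger parallel gripper is mounted at the origin on the work surface. World frame = base frame: x ahead of the robot, y to its left, z up, the work surface at z = 0. Lengths are in m, angles in rad, forces in N, time in s.
With the tool pointing down it reaches from about 0.325 to 0.85 m from the base axis. Payload 15.5 kg.
Tool frame: the origin (TCP) lies at the very end of the fingers, on their centre line; the grasp point (between the pads) lies 19 mm behind it (arm.grip_depth is the distance from the TCP to the grasp point, in m); z points along the fingers, y is the line along which they close (so a half turn about z gives the same grasp; the last joint's range is limited). The gripper opens to 91 mm and grips with 3 to 60 N. Pads are 32 mm wide; open, the fingers measure 118 mm over their backs; the gripper's body (76 mm by 178 mm) begins 60 mm behind the grasp point.
Start: joints at [-1.228, 0.494, 1.345, -0, 1.302, -0.096], TCP at [0.265, -0.566, 0.214] pointing down, gripper open.
Joint ranges: [-2.91, 2.91], [-0.82, 2.16], [0.22, 2.67], [-1.22, 4.37], [0.12, 2.79], [-3.08, 3.08]. Speed limits (rad/s): [1.89, 1.89, 2.57, 3.01, 3.01, 3.01].

### API

Orientations are given as a 3x3 rotation matrix whose columns are the frame's x, y, z axes.
In Python, from plant import arm, eoat, solver, state, eyes, job gives the robot as it stands. Calls block until the motion is done:
- arm.move_pose(position, orientation): joint-space move of the TCP to a pose.
- arm.movel(position, rate=0.15, frame=None): straight line of the TCP; frame=None keeps the orientation; rate is the mean speed in m/s.
- arm.move_joints(angles): joint-space move.
- eoat.gripper_to(opening, effort=None): finger opening in m; effort is the grip in N (None keeps the last); returns when the fingers have stopped.
- arm.sleep(seconds).
- solver.inverse_kinematics(position, orientation): joint angles nearest the present ones, or None.
- state(): the state.
- eyes.capture(name): name is "side" or "top"; returns the picture (400x640x3 uint8, red, green, blue); there is no depth.
- eyes.calibration(name): a dict with "intrinsics" (3x3 intrinsics, pixels), "extrinsics" (4x4, takes a point from camera to world coordinates). Camera axes: x right, y down, z forward; pixel columns grow to the right and rows downward; lengths in m; the calibration is good to about 2 mm. A picture is of the moment at which its call begins. calibration takes no time and is no camera call.
A pose or a line that the arm cannot do raises arm.PlanningError and nothing moves.
- job.job_done(): hands the job in; it is judged then, once.
The state is a dict: "time_s": time; "joint_positions": joint angles; "joint_velocities": joint speeds; "tau": joint torques, N m; "eef_pos": TCP position; "ee_rot": TCP orientation; "wrist_force": force on the tool from outside, world axes, zero at the start; "wrist_torque": the same for the moment, N m; "gripper_width": finger opening in m; "gripper_force": force on a finger pad.
Only numpy, scipy, OpenCV 4.12 (cv2) and the standard library are available. Lean on these libraries where they do the work, as an engineer would, in place of code of your own. Each camera call takes 0.05 s, during which the arm holds its last target. There are 200 camera calls.

## Working session

There is one attempt and no reset: what is moved stays moved. The work goes in short steps, each a Python script; the robot and the scene stay as the last script left them, time stands still between calls to the robot, and variables do not carry over. Pictures are saved under pics/ and viewed, at most 10 in all, crops included, and the job is handed in when it is done.

```bash
mkdir -p pics; ls
python3 - <<'E'
from plant import arm,eoat,solver,state,eyes,job
import cv2,numpy as np
for n in("top","side"):
    im=eyes.capture(n); cv2.imwrite(f"pics/{n}0.png",im[:,:,::-1]); c=eyes.calibration(n); print(n,np.round(c["intrinsics"],1).tolist(),np.round(c["extrinsics"],3).tolist())
s=state();print(s["time_s"],s["eef_pos"],s["ee_rot"])
E
```

```text
pics
top [[486.2, 0.0, 322.2], [0.0, 486.2, 192.2], [0.0, 0.0, 1.0]] [[0.038, -0.974, 0.225, 0.193], [-0.999, -0.036, 0.01, 0.043], [-0.001, -0.226, -0.974, 1.501], [0.0, 0.0, 0.0, 1.0]]
side [[470.7, 0.0, 319.3], [0.0, 470.7, 199.9], [0.0, 0.0, 1.0]] [[0.998, -0.028, 0.047, 0.434], [-0.054, -0.635, 0.771, -1.032], [0.008, -0.772, -0.635, 0.996], [0.0, 0.0, 0.0, 1.0]]
0.1 [ 0.26486899 -0.56571901  0.2133801 ] [[ 9.05664987e-01  4.23993851e-01 -3.81664890e-04]
 [ 4.23994010e-01 -9.05664378e-01  1.05542473e-03]
 [ 1.01833302e-04 -1.11768485e-03 -9.99999370e-01]]
```

View pics/top0.png

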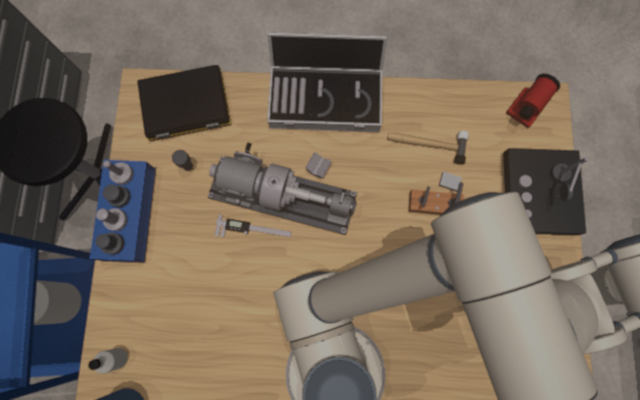

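View pics/side0.png

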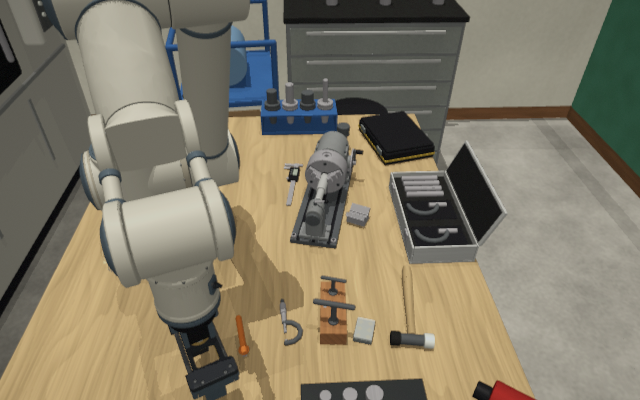

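The side view shows two T-keys in the block: the large one at (334,304) and the small one at (334,279). Other things that could be mistaken for it are the orange T-shape at (241,335), which is excluded, and the grey tools in the blue rack at (300,100). I choose (334,304), whose bar is about 42 px against 26 px. The arm hides the block in the top view, so I'll swing it clear and take close crops.

Run:
```python
from plant import arm,eoat,solver,state,eyes,job
import cv2,numpy as np
R=np.array([[0,1,0],[1,0,0],[0,0,-1.]])
q=np.array(state()["joint_positions"]); q[0]=-0.45
arm.move_joints(q.tolist()); s=state(); print(s["time_s"],s["eef_pos"])
t=eyes.capture("top"); d=eyes.capture("side"); cv2.imwrite("pics/top1.png",t[:,:,::-1]); cv2.imwrite("pics/side1.png",d[:,:,::-1])
def crop(im,x,y,w,h,k): return cv2.resize(im[y:y+h,x:x+w,::-1],(w*k,h*k),interpolation=cv2.INTER_CUBIC)
a=np.hstack([crop(d,300,265,80,85,5),crop(d,290,125,80,85,5)])
cv2.imwrite("pics/c_side1.png",a)
a=np.hstack([crop(t,400,155,80,70,5),crop(t,240,150,80,70,5)])
cv2.imwrite("pics/c_top1.png",a)
```

```text
1.8333 [ 0.58548526 -0.21781066  0.21337762]
```

View pics/c_side1.png

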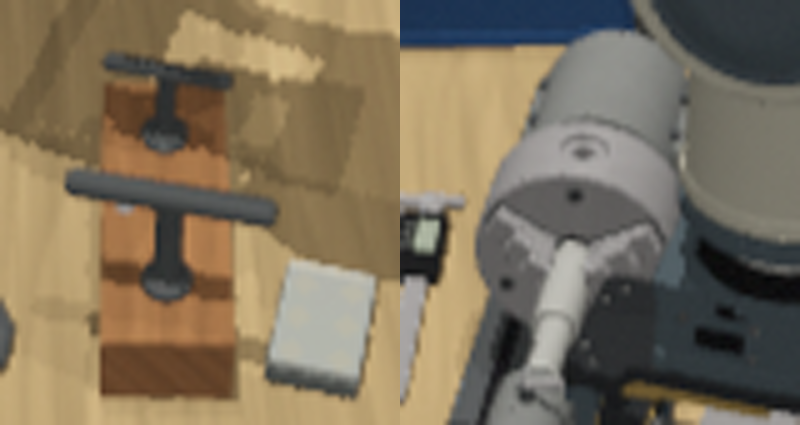

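View pics/c_top1.png

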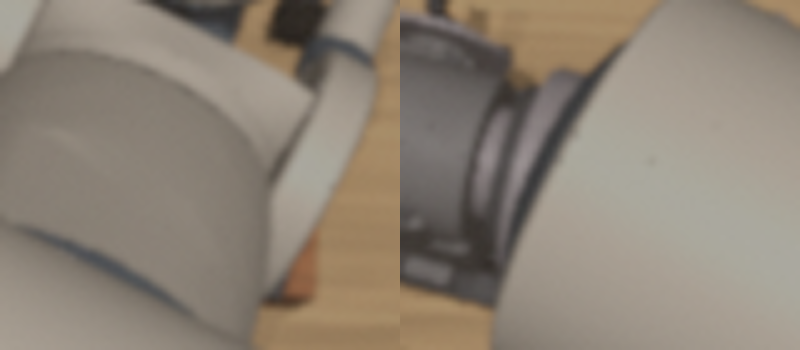

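The close crop confirms the choice. The large key stands in the -y hole with its bar from (66,182) to (277,211) in the crop, centred at raw pixel (333.9,304). The socket bore is at raw (326.3,154.6). `top0` shows the chuck unobstructed, so I'll take the socket angle from there.

```bash
cat > h.py <<'E'
from plant import arm,eoat,solver,state,eyes,job
import cv2,numpy as np
def ray(n,px,z):
    c=eyes.calibration(n);K,T=c["intrinsics"],c["extrinsics"]
    d=T[:3,:3]@np.linalg.solve(K,[px[0],px[1],1]);o=T[:3,3];return o+d*(z-o[2])/d[2]
def proj(n,p):
    c=eyes.calibration(n);K,T=c["intrinsics"],c["extrinsics"]
    q=K@(T[:3,:3].T@(np.array(p)-T[:3,3]));return q[:2]/q[2]
E
python3 - <<'E'
from h import *
f=lambda u,v,x,y:((u+.5)/5-.5+x,(v+.5)/5-.5+y)
a=ray("side",f(68,182,300,265),.11);b=ray("side",f(275,211,300,265),.11);print("bar",a,b,np.linalg.norm(a-b),(a+b)/2,np.degrees(np.arctan2(*(b-a)[1::-1])))
print("collar@.045", ray("side",f(168,290,300,265),.048))
print("blk corners top z.045",[ray("side",f(u,v,300,265),.045).round(4).tolist() for u,v in((103,344),(235,344),(104,87),(231,88))])
a=ray("side",f(67+38,63,300,265),.095);b=ray("side",f(231,80,300,265),.095);print("small",a,b,np.linalg.norm(a-b),(a+b)/2)
s=ray("side",f(183,151,290,125),.168);print("socket side",s,proj("top",s))
t=cv2.imread("pics/top0.png");d=cv2.imread("pics/side1.png")
R=lambda im,x,y,w,h,k:cv2.resize(im[y:y+h,x:x+w],(w*k,h*k),interpolation=cv2.INTER_CUBIC)
x,y=proj("top",s).astype(int);print(x,y)
A=np.hstack([R(t,x-14,y-20,28,40,14),R(d,312,137,28,40,14)]);A=cv2.convertScaleAbs(A,alpha=1.5)
cv2.imwrite("pics/sock.png",A)
E
```

```text
bar [ 0.46488261 -0.32968426  0.11      ] [ 0.5602544 -0.3510644  0.11     ] 0.09773887479161593 [ 0.51256851 -0.34037433  0.11      ] -12.63547767493207
collar@.045 [ 0.51231451 -0.34771578  0.048     ]
blk corners top z.045 [[0.4795, -0.3745, 0.045], [0.5419, -0.3775, 0.045], [0.4888, -0.2169, 0.045], [0.5554, -0.2207, 0.045]]
small [ 0.48727508 -0.2441444   0.095     ] [ 0.54947545 -0.25820296  0.095     ] 0.06376934819500482 [ 0.51837527 -0.25117368  0.095     ]
socket side [0.52880794 0.19379741 0.168     ] [274.17927631 181.07623046]
274 181
```

View pics/sock.png

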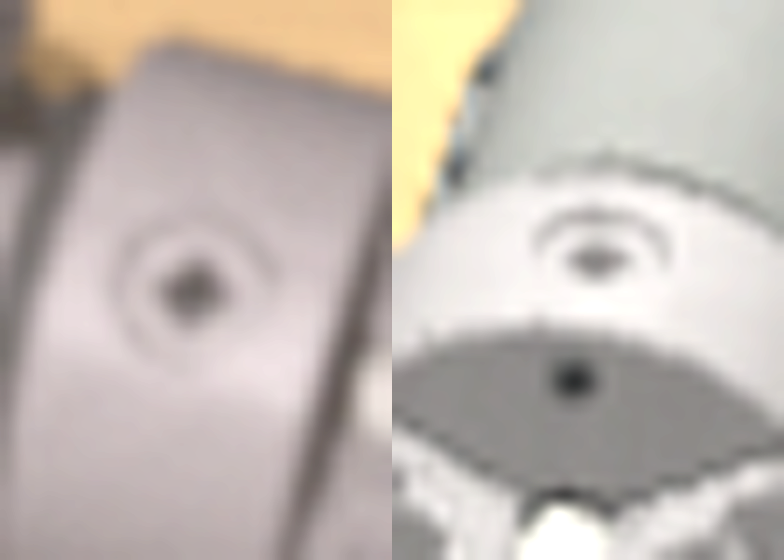

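```bash
cat >> h.py <<'E'
def Rz(yaw):  # tool down, tool x at yaw (deg)
    c,s=np.cos(np.radians(yaw)),np.sin(np.radians(yaw));return np.array([[c,s,0],[s,-c,0],[0,0,-1.]])
def rep(t=""):
    s=state();print(t,round(s["time_s"],2),s["eef_pos"].round(4),"F",np.round(s["wrist_force"],1),"T",np.round(s["wrist_torque"],2),"w",round(s["gripper_width"],4),round(float(s["gripper_force"]),1),"q6",round(s["joint_positions"][5],3))
E
python3 - <<'E'
from h import *
st=ray("top",(273.25,181.25),.167);ss=ray("side",(326.15,154.9),.167);print("sock",st,ss)
# rectify the top view at socket plane, 4-fold orientation
im=cv2.imread("pics/top0.png",0).astype(np.float32)
n=81;g=np.linspace(-.012,.012,n);X,Y=np.meshgrid(g,g);c0=st
for it in range(4):
    P=np.array([proj("top",(c0[0]+x,c0[1]+y,.167)) for x,y in zip(X.ravel(),Y.ravel())],np.float32).reshape(n,n,2)
    W=cv2.remap(im,P[...,0].copy(),P[...,1].copy(),cv2.INTER_CUBIC);r=np.hypot(X,Y)
    D=np.clip(np.median(W[r>.009])-W-10,0,None)*(r<.0115); c0=c0+[(D*X).sum()/D.sum(),(D*Y).sum()/D.sum(),0]
m=(D*(X+1j*Y)**4).sum();print("centre",c0,"corner4 ang",np.degrees(np.angle(m))/4,"side dir",np.degrees(np.angle(m))/4+45,"strength",abs(m)/(D*r**4).sum())
k=np.array([.5128,-.3410]);y=-12.6
eoat.gripper_to(.06,30)
arm.move_pose([*k,.17],Rz(y));rep("above")
arm.movel([*k,.091],rate=.12);rep("at")
eoat.gripper_to(0,60);rep("closed")
arm.movel([*k,.20],rate=.15);rep("up")
cv2.imwrite("pics/side2.png",eyes.capture("side")[:,:,::-1])
d=cv2.imread("pics/side2.png")
p=proj("side",(*k,.21)).astype(int);print(p)
x,y=p-[50,45];cv2.imwrite("pics/held.png",cv2.resize(d[y:y+110,x:x+100],None,fx=5,fy=5,interpolation=cv2.INTER_CUBIC))
E
```

```text
sock [0.5284544  0.19650994 0.167     ] [0.52872935 0.19472583 0.167     ]Traceback (most recent call last):
  File "<stdin>", line 7, in <module>
  File "h.py", line 7, in proj
    c=eyes.calibration(n);K,T=c["intrinsics"],c["extrinsics"]
ValueError: time passes only in moves, steps and waits
```

```bash
sed -i 's/^def ray/CAL={n:eyes.calibration(n) for n in ("top","side")}\ndef ray/; s/c=eyes.calibration(n);/c=CAL[n];/' h.py
python3 - <<'E'
from h import *
st=ray("top",(273.25,181.25),.167)
im=cv2.imread("pics/top0.png",0).astype(np.float32)
n=81;g=np.linspace(-.012,.012,n);X,Y=np.meshgrid(g,g);c0=st
for it in range(4):
    P=np.array([proj("top",(c0[0]+x,c0[1]+y,.167)) for x,y in zip(X.ravel(),Y.ravel())],np.float32).reshape(n,n,2)
    W=cv2.remap(im,P[...,0].copy(),P[...,1].copy(),cv2.INTER_CUBIC);r=np.hypot(X,Y)
    D=np.clip(np.median(W[r>.009])-W-10,0,None)*(r<.0115); c0=c0+[(D*X).sum()/D.sum(),(D*Y).sum()/D.sum(),0]
m=(D*(X+1j*Y)**4).sum();print("centre",c0,"corner4 ang",np.degrees(np.angle(m))/4,"side dir",np.degrees(np.angle(m))/4+45,"strength",abs(m)/(D*r**4).sum())
k=np.array([.5128,-.3410]);y=-12.6
eoat.gripper_to(.06,30)
arm.move_pose([*k,.17],Rz(y));rep("above")
arm.movel([*k,.091],rate=.12);rep("at")
eoat.gripper_to(0,60);rep("closed")
arm.movel([*k,.20],rate=.15);rep("up")
cv2.imwrite("pics/side2.png",eyes.capture("side")[:,:,::-1])
d=cv2.imread("pics/side2.png")
p=proj("side",(*k,.21)).astype(int);print(p)
x,y=p-[50,45];cv2.imwrite("pics/held.png",cv2.resize(d[y:y+110,x:x+100],None,fx=5,fy=5,interpolation=cv2.INTER_CUBIC))
E
```

```text
centre [0.52813453 0.19628436 0.167     ] corner4 ang -7.281909196619881 side dir 37.71809080338012 strength 0.19801707367696397
above 3.73 [ 0.5131 -0.3407  0.1701] F [-0.1 -0.1  0.3] T [0.13 0.06 0.02] w 0.0603 0.0 q6 1.105
at 4.54 [ 0.5132 -0.3412  0.0916] F [ 0.8 -0.7  0.5] T [ 0.05  0.04 -0.01] w 0.0597 0.0 q6 1.107
closed 5.33 [ 0.5128 -0.3409  0.0909] F [-0.1  0.2 -0.9] T [ 0.06 -0.   -0.02] w 0.0128 60.0 q6 1.107
up 6.2 [ 0.5123 -0.3406  0.199 ] F [-0.4 -0.2 -3.7] T [-0.02 -0.   -0.06] w 0.0132 59.9 q6 1.107
[335 275]
```

View pics/held.png

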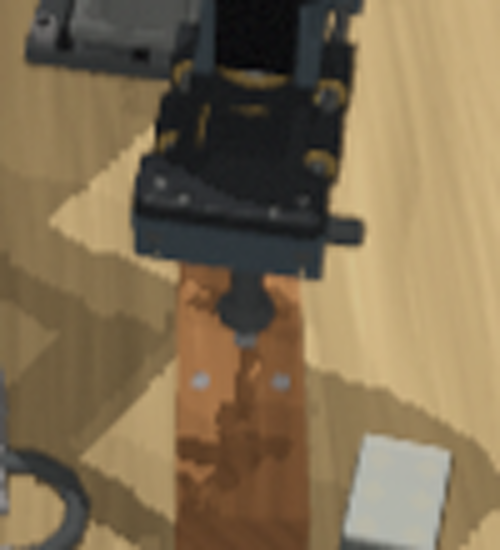

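Run:
```python
from h import *
s=state();p=s["eef_pos"]
print("tip pred",proj("side",p-[0,0,.066]), "collar mid z+.03",proj("side",p-[0,0,.036]))
c=[.5283,.1955]
arm.move_pose([p[0],p[1],.29],Rz(-12.6))
arm.move_pose([*c,.27],Rz(40));rep("over")
arm.movel([*c,.242],rate=.1,frame=Rz(40));rep("near")
d=eyes.capture("side")[:,:,::-1];cv2.imwrite("pics/side3.png",d)
cv2.imwrite("pics/near.png",cv2.resize(d[115:195,285:375],None,fx=6,fy=6,interpolation=cv2.INTER_CUBIC))
print(proj("side",np.array([*c,.242])-[0,0,.066]),proj("side",[*c,.167]))
```

```text
tip pred [333.93601705 297.71178506] collar mid z+.03 [334.30888454 289.23737119]
over 8.64 [0.5287 0.1947 0.27  ] F [ 0.   0.7 -2.4] T [ 0.03 -0.   -0.  ] w 0.0131 59.9 q6 1.121
near 9.07 [0.5284 0.1952 0.242 ] F [-0.2 -0.3 -2.6] T [-0.02  0.01 -0.02] w 0.013 59.9 q6 1.121
[326.0475991  152.36737565] [325.99740428 154.76477894]
```

View pics/near.png

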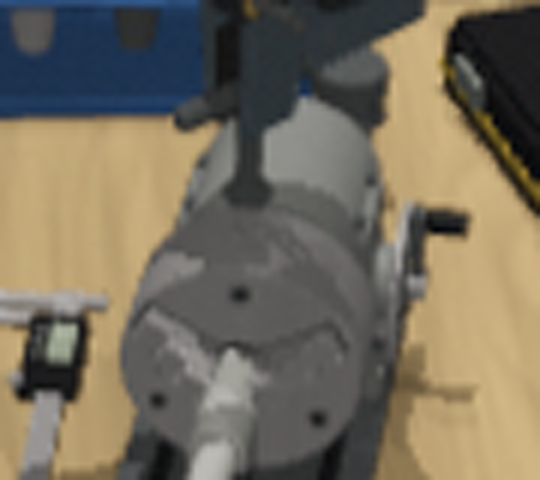

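The key is held centrally: the shank is at crop x≈249, against a predicted 246. I'll descend guarded.

Run:
```python
from h import *
c=[.5283,.1955]
for z in np.arange(.238,.2115,-.003):
    arm.movel([*c,z],rate=.06,frame=Rz(40));s=state();rep()
    if s["wrist_force"][2]>12: print("contact");break
```

```text
9.38 [0.5283 0.1955 0.2381] F [ 1.  -0.5 -2.7] T [-0.02 -0.06  0.03] w 0.0133 59.9 q6 1.121
 9.62 [0.5282 0.1955 0.2349] F [ 0.4 -0.4 -2.6] T [-0.01 -0.06  0.01] w 0.0133 59.9 q6 1.121
 9.88 [0.5282 0.1955 0.2318] F [-1.1  1.2 -2.2] T [0.05 0.02 0.01] w 0.0132 59.9 q6 1.121
 10.12 [0.5284 0.1955 0.2289] F [ 0.7  0.2 -2.5] T [-0.06 -0.08 -0.01] w 0.0132 60.0 q6 1.121
 10.38 [0.5285 0.1954 0.2258] F [ 2.2  0.2 -4.3] T [-0.28 -0.8   0.  ] w 0.0134 60.0 q6 1.121
 10.62 [0.5284 0.1954 0.2228] F [ 3.9 -0.6 -4.2] T [-0.32 -0.99 -0.03] w 0.0128 60.0 q6 1.121
 10.88 [0.5283 0.1955 0.2198] F [ 4.2 -0.8 -6. ] T [-0.32 -1.15 -0.03] w 0.0133 60.0 q6 1.121
 11.12 [0.5283 0.1955 0.2168] F [ 5.  -0.9 -6.6] T [-0.35 -1.32  0.  ] w 0.013 60.0 q6 1.121
 11.38 [0.5283 0.1955 0.2137] F [ 5.1 -1.  -6.3] T [-0.35 -1.3  -0.03] w 0.013 60.0 q6 1.121
```

It slid straight in. Next I'll seat it, relieve the side load, and turn clockwise (yaw decreasing) until the hard stop.

Run:
```python
from h import *
c=np.array([.5288,.1954]);z=.2127
while z>.208:
    arm.movel([*c,z],rate=.05,frame=Rz(40));s=state();rep()
    if s["wrist_force"][2]>12:break
    z-=.001
y=40
while y>-45:
    y-=6 if y>0 else 3
    arm.move_pose([*c,z],Rz(y));s=state();rep(f"yaw {y}")
    if abs(s["wrist_torque"][2])>1.2: print("stop");break
```

```text
11.62 [0.5287 0.1955 0.2128] F [ 3.2 -0.6  2. ] T [-0.22 -0.68 -0.  ] w 0.0131 60.0 q6 1.121
 11.88 [0.529  0.1955 0.2126] F [-1.6 -1.7 14.9] T [-0.45  0.03 -0.  ] w 0.0129 60.0 q6 1.121
yaw 34 12.12 [0.5292 0.1956 0.2127] F [-0.  -1.5 14. ] T [-0.39 -0.17 -0.13] w 0.0135 60.0 q6 1.226
yaw 28 12.38 [0.5294 0.1955 0.2127] F [ 2.1 -1.8 12.8] T [-0.49 -0.43 -0.  ] w 0.0134 60.0 q6 1.331
yaw 22 12.62 [0.5295 0.1955 0.2127] F [ 2.  -1.6 11.7] T [-0.51 -0.54 -0.05] w 0.0127 60.0 q6 1.436
yaw 16 12.88 [0.5294 0.1955 0.2126] F [ 1.2 -2.5 11.9] T [-0.57 -0.53 -0.02] w 0.0129 60.0 q6 1.54
yaw 10 13.12 [0.5294 0.1955 0.2127] F [ 1.1 -3.5 13.2] T [-0.58 -0.38  0.01] w 0.0133 60.0 q6 1.645
yaw 4 13.38 [0.5294 0.1955 0.2127] F [ 1.3 -1.2 12.9] T [-0.5  -0.38 -0.04] w 0.0131 60.0 q6 1.75
yaw -2 13.62 [0.5293 0.1955 0.2127] F [ 2.  -3.1 12.9] T [-0.54 -0.31 -0.03] w 0.0131 60.0 q6 1.855
yaw -5 13.88 [0.5293 0.1955 0.2127] F [ 1.6 -2.4 13. ] T [-0.56 -0.31  0.04] w 0.0132 60.0 q6 1.907
yaw -8 14.12 [0.5293 0.1955 0.2127] F [ 1.2 -2.7 13.4] T [-0.51 -0.25  0.  ] w 0.0132 60.0 q6 1.959
yaw -11 14.38 [0
[... 594 characters left out ...]
-29 15.88 [0.5292 0.1955 0.2127] F [ 1.1 -1.1 13.5] T [-0.39 -0.1   0.27] w 0.013 60.0 q6 2.325
yaw -32 16.12 [0.5292 0.1955 0.2127] F [ 0.5 -0.4 13.2] T [-0.35  0.01  0.25] w 0.0129 60.0 q6 2.378
yaw -35 16.38 [0.5291 0.1956 0.2127] F [ 1.  -0.6 13.8] T [-0.33 -0.02  0.34] w 0.0127 60.0 q6 2.43
yaw -38 16.62 [0.5291 0.1956 0.2126] F [ 0.1 -1.3 13.1] T [-0.34  0.    0.26] w 0.0132 60.0 q6 2.482
yaw -41 16.88 [0.5291 0.1956 0.2127] F [ 0.  -0.7 13.6] T [-0.28 -0.01  0.23] w 0.0133 60.0 q6 2.535
yaw -44 17.12 [0.5291 0.1956 0.2126] F [ 0.3 -1.3 13.4] T [-0.26  0.02  0.14] w 0.0127 60.0 q6 2.587
yaw -47 17.38 [0.5291 0.1956 0.2127] F [ 1.3 -0.1 14. ] T [-0.27  0.11  0.12] w 0.0129 60.0 q6 2.639
```

Torque stayed low past the expected stop at a yaw of about -15 to -20, so the key may be slipping in the fingers. I'll check by picture.

Run:
```python
from h import *
d=eyes.capture("side")[:,:,::-1];t=eyes.capture("top")[:,:,::-1]
R=lambda im,x,y,w,h,k:cv2.resize(im[y:y+h,x:x+w],(w*k,h*k),interpolation=cv2.INTER_CUBIC)
cv2.imwrite("pics/turn.png",np.hstack([R(d,285,105,70,80,5),R(t,235,140,80,80,5)]))
L=lambda a,o=0:[proj("side",np.array([.5291,.1956,.2325])+k*.05*np.array([np.cos(np.radians(a)),np.sin(np.radians(a)),0]))*5-[285*5,105*5] for k in(-1,1)]
for a in(-47,-32,-17):print(a,np.round(L(a)).tolist())
```

```text
-47 [[150.0, 129.0], [269.0, 191.0]]
-32 [[137.0, 138.0], [281.0, 181.0]]
-17 [[129.0, 148.0], [288.0, 170.0]]
```

View pics/turn.png

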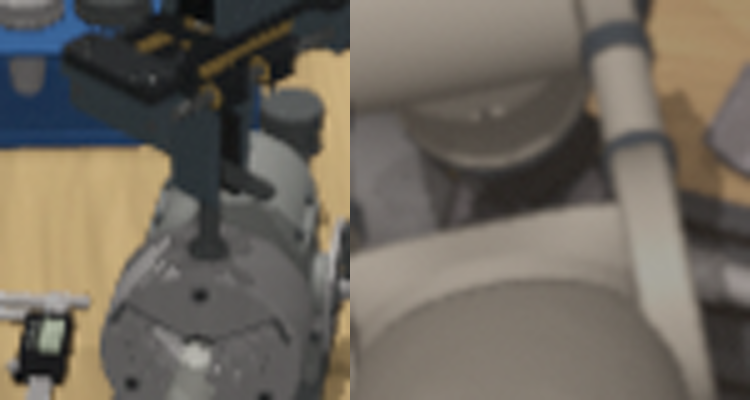

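The bar's right end is at (272,190), which matches -47°, so the key is following the tool and there's no slip. The stop just hasn't been reached yet, so I'll continue turning.

Run:
```python
from h import *
c=np.array([.5288,.1954]);z=.2117;y=-47
while y>-67:
    y-=2.5
    arm.move_pose([*c,z],Rz(y));s=state();rep(f"yaw {y}")
    if abs(s["wrist_torque"][2])>1.2: print("stop");break
```

```text
yaw -49.5 17.73 [0.5291 0.1956 0.2127] F [ 0.6 -1.6 13.7] T [-0.25  0.07  0.12] w 0.0133 60.0 q6 2.683
yaw -52.0 17.98 [0.5291 0.1956 0.2127] F [-0.  -0.4 13.9] T [-0.26  0.07  0.05] w 0.0132 60.0 q6 2.727
yaw -54.5 18.23 [0.5291 0.1956 0.2127] F [ 0.2 -1.5 14.1] T [-0.12  0.07 -0.09] w 0.0132 60.0 q6 2.77
yaw -57.0 18.48 [0.5291 0.1956 0.2126] F [ 0.6  0.4 14. ] T [-0.07  0.15  0.  ] w 0.0129 60.0 q6 2.814
yaw -59.5 18.73 [0.5291 0.1957 0.2127] F [-0.5 -0.3 13.5] T [-0.15  0.19  0.04] w 0.0131 60.0 q6 2.858
yaw -62.0 18.98 [0.5291 0.1956 0.2127] F [ 0.1 -0.3 14.2] T [-0.04  0.17 -0.07] w 0.0131 60.0 q6 2.901
yaw -64.5 19.23 [0.5291 0.1957 0.2127] F [ 0.8 -0.  13.4] T [-0.05  0.07 -0.09] w 0.0133 60.0 q6 2.945
yaw -67.0 19.48 [0.5291 0.1957 0.2126] F [ 0.8  0.3 14.4] T [-0.06  0.14 -0.08] w 0.0132 60.0 q6 2.989
```

The tool has now turned 107°, which is more than the pinion can travel, so something slips. I'll take a close picture and do a back-and-forth torque test with averaging.

Run:
```python
from h import *
d=eyes.capture("side")[:,:,::-1];cv2.imwrite("pics/side5.png",d)
cv2.imwrite("pics/turn2.png",cv2.resize(d[105:185,285:375],None,fx=8,fy=7,interpolation=cv2.INTER_CUBIC)[:600])
for a in(-67,-47,-22):
    print(a,[np.round((proj("side",np.array([.5291,.1956,.2325])+k*.05*np.array([np.cos(np.radians(a)),np.sin(np.radians(a)),0]))-[285,105])*[8,7]).tolist() for k in(-1,0,1)])
c=np.array([.5288,.1954]);z=.2117
def tq():
    v=[]
    for _ in range(4):arm.sleep(.02);v.append(state()["wrist_torque"][2])
    return round(float(np.mean(v)),3)
print(tq())
for y in(-62,-56,-50,-44,-38,-30):
    arm.move_pose([*c,z],Rz(y));print(y,tq())
rep()
```

```text
-67 [[275.0, 169.0], [333.0, 223.0], [394.0, 280.0]]
-47 [[239.0, 181.0], [333.0, 223.0], [430.0, 267.0]]
-22 [[210.0, 203.0], [333.0, 223.0], [459.0, 244.0]]
-0.105
-62 0.013
-56 0.054
-50 0.03
-44 0.064
-38 0.064
-30 0.045
 21.51 [0.5292 0.1955 0.2127] F [ 0.4 -1.9 13.8] T [-0.4  -0.06  0.03] w 0.0133 60.0 q6 2.342
```

View pics/turn2.png

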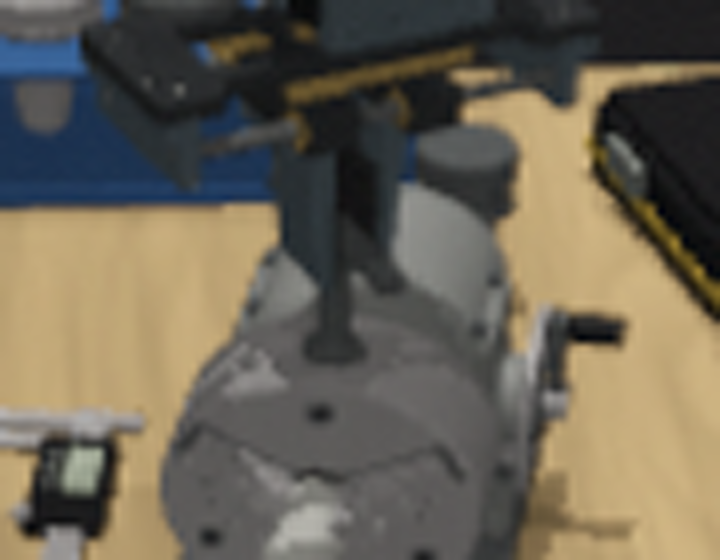

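The bar end is at (393,280), exactly where -67° predicts, so key and fingers turn together and the torque trace needs an explanation. I'll relieve the down-force and compare averaged torque backward and forward, including joint 6's own torque.

Run:
```python
from h import *
c=np.array([.5292,.1955]);z=.2131
def tq():
    v=[]
    for _ in range(4):arm.sleep(.02);s=state();v.append([*s["wrist_torque"],s["tau"][5],*s["wrist_force"]])
    return np.mean(v,0).round(2).tolist()
for y in(-30,-20,-8,4,16,4,-4,-12,-20,-28):
    arm.move_pose([*c,z],Rz(y));print(y,tq())
rep()
```

```text
-30 [-0.38, -0.46, -0.02, -0.01, 2.29, -1.67, -2.22]
-20 [-0.5, -0.59, 0.03, -0.7, 3.21, -1.76, -5.35]
-8 [-0.6, -0.79, -0.0, -0.56, 4.02, -2.92, -7.7]
4 [-0.68, -0.97, 0.01, -0.27, 4.23, -2.83, -10.05]
16 [-0.6, -1.09, -0.1, -0.45, 4.39, -2.29, -9.95]
4 [-0.7, -0.77, -0.18, 0.63, 3.24, -3.05, -6.74]
-4 [-0.43, -0.37, -0.01, 0.69, 1.55, -2.13, -3.11]
-12 [0.02, 0.03, 0.01, 0.66, 0.51, -0.14, -2.46]
-20 [-0.1, -0.0, 0.0, 0.65, 0.18, -1.2, -2.19]
-28 [-0.41, 0.02, 0.03, 0.66, 0.19, -1.57, -2.65]
 25.08 [0.5292 0.1954 0.2131] F [ 0.4 -2.2 -2.3] T [-0.42  0.03  0.03] w 0.0133 60.0 q6 2.301
```

Static torque doesn't explain it. The direct evidence is the socket itself, so I'll pull the key out, swing toward the block so the top camera sees the socket, and compare its angle with the start.

```bash
cat >> h.py <<'E'
def sock(im,c0,zz=.167):
    im=im.astype(np.float32);n=81;g=np.linspace(-.012,.012,n);X,Y=np.meshgrid(g,g);r=np.hypot(X,Y)
    for it in range(5):
        P=np.array([proj("top",(c0[0]+x,c0[1]+y,zz)) for x,y in zip(X.ravel(),Y.ravel())],np.float32).reshape(n,n,2)
        W=cv2.remap(im,P[...,0].copy(),P[...,1].copy(),cv2.INTER_CUBIC)
        D=np.clip(np.median(W[r>.009])-W-10,0,None)*(r<.0115);c0=c0+np.array([(D*X).sum()/D.sum(),(D*Y).sum()/D.sum(),0])
    best=[]
    for a in range(0,90,3):   # template: blurred dark square
        t=np.radians(a);u=np.abs(X*np.cos(t)+Y*np.sin(t));v=np.abs(-X*np.sin(t)+Y*np.cos(t))
        M=cv2.GaussianBlur(((np.maximum(u,v)<.0058)*1.),(0,0),4.5);k=r<.0115
        best.append((np.corrcoef(M[k],-W[k])[0,1],a))
    m=(D*(X+1j*Y)**4).sum()
    return c0,np.degrees(np.angle(m))/4+45,abs(m)/(D*r**4).sum(),sorted(best)[::-1][:4]
E
python3 - <<'E'
from h import *
arm.movel([.5292,.1955,.285],rate=.15,frame=Rz(-28));rep("out")
q=np.array(state()["joint_positions"]);q[0]=-1.1;arm.move_joints(q.tolist());rep("away")
t=eyes.capture("top")[:,:,::-1];cv2.imwrite("pics/top6.png",t);d=eyes.capture("side")[:,:,::-1];cv2.imwrite("pics/side6.png",d)
t0=cv2.imread("pics/top0.png");c=np.array([.5282,.1962,.167])
for im in(t0,t):print(sock(cv2.cvtColor(np.ascontiguousarray(im),cv2.COLOR_BGR2GRAY),c))
R=lambda im,x,y,w,h,k:cv2.resize(np.ascontiguousarray(im[y:y+h,x:x+w]),(w*k,h*k),interpolation=cv2.INTER_CUBIC)
A=np.hstack([R(t0,258,168,30,26,13),R(t,258,168,30,26,13)]);B=np.hstack([R(t,200,145,170,90,3),R(d,310,135,30,30,9)])
A=cv2.convertScaleAbs(A,alpha=1.4);H=np.zeros((A.shape[0]+270,800,3),np.uint8);H[:A.shape[0],:A.shape[1]]=A;H[A.shape[0]:,:B.shape[1]]=B[:, :800]
cv2.imwrite("pics/cmp.png",H[:600]);print(H.shape)
E
```

```text
out 25.72 [0.5288 0.1955 0.2843] F [ 0.1 -0.1 -3. ] T [ 0.02  0.05 -0.05] w 0.0131 60.0 q6 2.306
away 28.22 [ 0.3081 -0.4721  0.2843] F [ 0.4  0.4 -3.1] T [ 0.19 -0.09  0.02] w 0.0132 60.0 q6 2.306
(array([0.52810798, 0.19632699, 0.167     ]), np.float64(37.78861034249514), np.float64(0.1960385055487691), [(np.float64(0.9796873383626127), 36), (np.float64(0.9796152660820534), 39), (np.float64(0.9788245452842365), 42), (np.float64(0.9784899775860568), 33)])
(array([0.52817763, 0.19647401, 0.167     ]), np.float64(76.15845031572704), np.float64(0.19956843004297536), [(np.float64(0.9794744171416881), 75), (np.float64(0.9792146102057642), 78), (np.float64(0.9788570040985005), 72), (np.float64(0.97866522746018), 81)])
(608, 800, 3)
```

View pics/cmp.png

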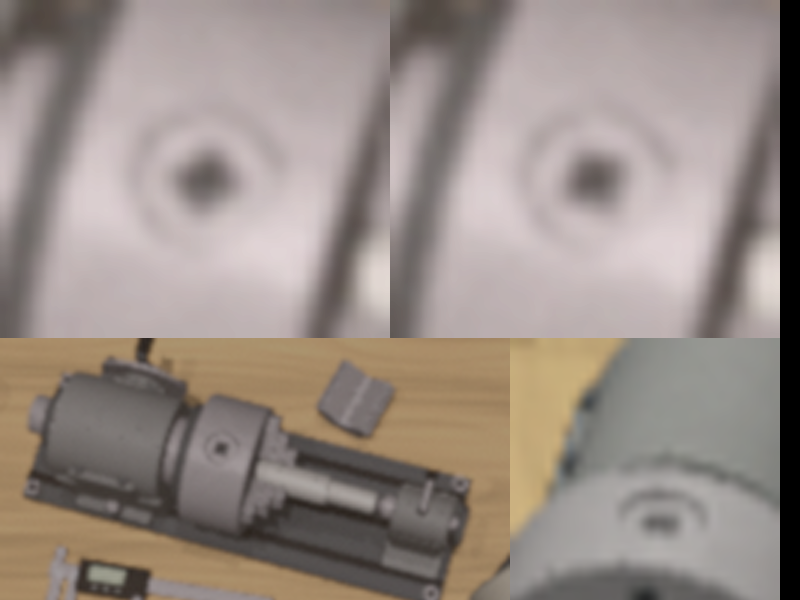

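The socket now reads 76° (≡ -14°) against 38° at the start. With the fixture yaw at about -11.5°, that means pinion ≈ 0.7 at the start and ≈ 0.05 now. I overran the stop: the key cammed over at only about 0.3 N m at yaw ≈ -20, and the back-turn then slackened the jaws. I'll reinsert at 72° and turn about 80° to the stop near -15°, this time stopping on the first sustained torque.

Run:
```python
from h import *
import sys
c=np.array([.5288,.1955])
arm.move_pose([*c,.246],Rz(72));rep("over")
for z in(.231,.2275,.222,.2128,.2122):
    arm.movel([*c,z],rate=.07,frame=Rz(72));s=state();rep()
    if s["wrist_force"][2]>12 and z>.2135: print("blocked");sys.exit()
def tq():
    v=[]
    for _ in range(3):arm.sleep(.015);s=state();v.append(s["wrist_torque"][2])
    return np.mean(v).round(3),np.round(s["wrist_force"],1)
c=np.array([.5291,.1955])
for y in(50,28,8,-3,-8,-12,-14,-16,-18,-20,-22,-24,-26):
    arm.move_pose([*c,.2122],Rz(y));t=tq();print(y,*t,round(state()["time_s"],2))
    if t[0]>.2:break
```

```text
over 30.82 [0.5291 0.1949 0.246 ] F [ 0.6  0.4 -1.6] T [-0.06 -0.06  0.01] w 0.013 60.0 q6 0.563
 31.18 [0.5286 0.1952 0.2305] F [ 0.4  0.7 -2.6] T [ 0.02 -0.07 -0.02] w 0.013 60.0 q6 0.562
 31.43 [0.529  0.1955 0.2274] F [ 2.6 -0.3 -3.5] T [-0.2  -0.68  0.  ] w 0.013 60.0 q6 0.562
 31.68 [0.529  0.1955 0.2218] F [ 3.3 -1.2 -4.7] T [-0.22 -1.11  0.02] w 0.0132 60.0 q6 0.562
 31.97 [0.5289 0.1956 0.2127] F [ 3.4 -0.6 -0.5] T [ 0.03 -0.86  0.01] w 0.0128 60.0 q6 0.562
 32.22 [0.5291 0.1957 0.2126] F [ 0.9 -0.   7. ] T [ 0.01 -0.45  0.02] w 0.0131 60.0 q6 0.562
50 0.012 [ 2.  -1.5  6.9] 32.73
28 0.04 [ 1.8 -0.6  7.2] 33.25
8 0.067 [ 1.1 -0.5  7.1] 33.74
-3 0.02 [ 0.9 -1.   7.8] 34.1
-8 -0.012 [ 1.9 -0.4  6.9] 34.4
-12 0.016 [1.  0.8 8.5] 34.7
-14 0.025 [ 1.3 -0.2  7.8] 35.0
-16 0.005 [0.6 0.4 7.4] 35.3
-18 0.01 [0.7 0.5 7.8] 35.6
-20 0.105 [1.5 0.9 7.5] 35.9
-22 0.142 [ 1.3 -0.3  8.8] 36.2
-24 0.279 [ 1.3 -0.   8.2] 36.5
```

The torque onset is at -20° again and rises steadily, so the jaws are at the stop. Now I'll relax slightly within the play, withdraw, and return the key.

Run:
```python
from h import *
k=[.5126,-.3409]
arm.move_pose([.5291,.1955,.2128],Rz(-17))
arm.movel([.5291,.1955,.275],rate=.2,frame=Rz(-17));rep("out")
arm.move_pose([*k,.165],Rz(-12.6));rep("over block")
arm.movel([*k,.100],rate=.15,frame=Rz(-12.6));rep()
arm.movel([*k,.0905],rate=.06,frame=Rz(-12.6));rep("down")
```

```text
out 37.21 [0.5286 0.1954 0.2745] F [-0.2  0.1 -3.3] T [ 0.04  0.06 -0.  ] w 0.0133 60.0 q6 2.118
over block 39.18 [ 0.5131 -0.3401  0.1652] F [ 0.5  0.  -2.7] T [0.05 0.   0.02] w 0.0132 60.0 q6 1.107
 39.77 [ 0.5131 -0.3409  0.1006] F [-0.5  0.3 -2.3] T [0.05 0.   0.02] w 0.0131 60.0 q6 1.107
down 40.08 [ 0.5131 -0.3411  0.0909] F [ 1.3  1.  -0.6] T [ 0.26 -0.3   0.02] w 0.0134 60.0 q6 1.107
```

Run:
```python
from h import *
eoat.gripper_to(.06,30);rep("open")
arm.movel([.5126,-.3409,.19],rate=.2,frame=Rz(-12.6));rep("clear")
d=eyes.capture("side")[:,:,::-1];cv2.imwrite("pics/side9.png",d)
a=cv2.imread("pics/side1.png")[298:328,312:358];r=cv2.matchTemplate(np.ascontiguousarray(d[285:340,300:370]),np.ascontiguousarray(a),cv2.TM_CCOEFF_NORMED)
_,v,_,l=cv2.minMaxLoc(r);print(v,l,"expected (12,13)")
```

```text
open 40.92 [ 0.5126 -0.3409  0.0905] F [ 0.5 -0.2  0.3] T [0.02 0.03 0.  ] w 0.0601 0.0 q6 1.107
clear 41.57 [ 0.5122 -0.3406  0.1892] F [ 1.   0.1 -1.2] T [0.04 0.02 0.05] w 0.06 0.0 q6 1.107
0.7410622239112854 (12, 14) expected (12,13)
```

Run:
```python
from h import *
arm.sleep(.1);rep();print(job.job_done())
```

```text
41.72 [ 0.512  -0.3404  0.1884] F [ 0.4 -0.3 -1.1] T [ 0.08  0.03 -0.02] w 0.0599 0.0 q6 1.107
the job is handed in; nothing more can be done
None
```

I handed the job in at 41.7 s: the torque rise showed the jaws at the stop, and the key is back down in its hole and released. On the first try I overran the stop and the key cammed over, so I reinserted it and turned to the stop again; I took no picture of the socket after that second turn.

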